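Lock the jam nut on a mould clamp

TASK

One stud of the plaster mould clamp is not locked yet: slide the thin spanner onto its lower hex nut, with the handle lying where it will come up against the other stud's nut, so that the lower nut cannot follow and lose its setting. Then turn the brass knurled jam nut clockwise down onto it until it is firmly hand-tight, feeling for the resistance and not forcing it. Leave the spanner on the nut, let go, and leave the pots and everything else undisturbed.

Things in the scene. Friction and masses are not known exactly. Their poses are not given: they have to be found in the camera images.
- mould_clamp: Slip-casting mould clamp, fixed: two plywood boards 270 x 150 mm, a white plaster mould between them, two upright threaded studs 18 mm thick. Origin at the centre of its underside, z up, x along the boards from the unlocked stud (x = -95 mm) to the locked one (x = +95 mm). The upper board's top is flat, 116 mm above the cart; the studs end 61 mm above it.
- nut_seat (a point): On the unlocked stud's axis at the upper board's top face, turning with the steel lower hex nut there (32 mm across flats, 16 mm high). z up; x parallel to two flats, pointing at the start 0.17 to 0.28 rad counter-clockwise (from above) of the line to the other stud: a spanner with its handle along x lies 0.04 to 0.14 rad short of the other stud's nut, which stops it going round clockwise.
- lower_nut (a joint): Turn of the lower hex nut in rad, clockwise from above positive, within 0.05 of 0 at the start. It drags with only 0.24 N m, so unheld it goes round with the jam nut before that is tight. Its place is the clamp's setting: it may rock by the spanner's play and the gap to the stop (up to about 0.3), not beyond 0.4 or below -0.25.
- jam_nut: Round brass knurled jam nut above the hex nut, 48 mm wide, 24 mm high. Origin on the axis at its underside, 16 to 18 mm above the board, z up; the stud stands 21 mm out of it. Clockwise runs it down. It runs with 0.06 N m for 0.9 to 1.9 rad until it touches the hex nut (no mark shows where); the moment then steps to 0.2 and climbs 1.5 N m per rad: firmly tight from 0.5 N m, overtight above 0.75 N m.
- jam_mark (a point): Outer end of the blue paint line on the jam nut's top rim, 24 mm from the axis, turning with the nut. Where the line stands when the nuts meet differs from one time to the next by up to 0.35 rad either way, so it does not tell tightness.
- far_nut: The fixed, already locked nuts of the other stud; origin on that stud's axis at the upper board's top face. A hex nut of the same size (32 mm across flats, 16 mm high), one flat of which faces a spanner that comes up against it, and over it a brass knurled nut 48 mm in diameter, up to 40 mm above the board.
- spanner: Flat dark steel open-ended spanner with a blue stripe, 8 mm thick, 0.32 kg, lying flat on the cart, handle 20 mm wide. Origin at its balance point, mid-width, on the underside; x points along the handle to the open jaw, z up. The handle runs from x = -132 mm to x = +30 mm, a neck 36 mm wide on to 48 mm; the head beyond is up to 56 mm wide and ends at x = 104 mm.
- spanner_jaw (a point): Point of the spanner at x = +85 mm, on its underside, which lies on the nut's axis when the spanner is fully home. The jaw opens to +x and is 33.6 mm wide, flaring to 41 mm at its mouth; its flat throat is 19 mm behind this point.
- jar: Matte white porcelain lidded jar, 90 mm in diameter, 121 mm high, on the ware board; origin under its centre.
- teacup: Copper-red teacup, 80 mm in diameter, 62 mm high, on the ware board; origin under its centre.
- trinket_dish: Stoneware trinket dish, 96 mm in diameter, 24 mm high, on the ware board; origin under its centre.
- stick: Wooden stirring stick 260 x 22 x 6 mm on the cart; origin under its centre.
- glaze_jar: Closed blue glaze jar, 72 mm in diameter, 100 mm high, on the cart; origin under its centre.
- brush: Glaze brush, 200 mm long, lying on the cart.

How it is judged (in metres and radians):
On the way, in this order (a step that is already met when the one before it is completed fails the run):
1. the spanner is fully home on the lower nut, flat on the board, handle towards the other stud, before the jam nut is run down (horizontal distance between spanner_jaw and nut_seat below 0.006 m and z of spanner_jaw in the frame of nut_seat between -0.004 and 0.006 m and x of spanner in the frame of nut_seat above 0.075 m and angle between spanner's own z axis and vertical below 0.08 rad and y of jam_mark in the frame of nut_seat below -0.0093 m), for 0.2 s.
2. the fingers turn the jam nut tight against the lower nut, so that the spanner presses on the other stud's nut with 0.7 N or more (about 0.45 N m on the jam nut) (horizontal distance between spanner_jaw and nut_seat below 0.006 m and z of spanner_jaw in the frame of nut_seat between -0.004 and 0.006 m and x of spanner in the frame of nut_seat above 0.075 m and angle between spanner's own z axis and vertical below 0.08 rad and y of jam_mark in the frame of nut_seat above -0.0093 m and contact force between spanner and far_nut above 0.7 N and contact force between the fingers and jam_nut above 1 N), for 0.1 s.
At the end, for the whole second after the job is handed in: Jam nut left down on the lower nut, not backed off; lower nut within 0.4 rad clockwise and 0.25 rad counter-clockwise of its zero; spanner at rest, flat on the board, its jaw point within 6 mm of the stud axis, handle towards the other stud (horizontal distance between spanner_jaw and nut_seat below 0.006 m and z of spanner_jaw in the frame of nut_seat between -0.004 and 0.006 m and x of spanner in the frame of nut_seat above 0.075 m and angle between spanner's own z axis and vertical below 0.08 rad and y of jam_mark in the frame of nut_seat above -0.0093 m and value of joint lower_nut between -0.25 and 0.4 rad and linear speed of spanner below 0.02 m/s); the robot touches nothing.
It fails at once if the lower nut loses its setting (turned beyond 0.4 rad clockwise or 0.25 rad counter-clockwise) (value of joint lower_nut above 0.4 rad or value of joint lower_nut below -0.25 rad).
It fails at once if the spanner is overloaded: rammed against the nut or board in fitting, or the jam nut overtightened (more than 38 N in all between spanner and clamp, about 0.8 N m on the jam nut) (contact force between spanner and mould_clamp above 38 N).
It fails at once if a pot, the stick, the glaze jar or the brush is moved more than 30 mm, or a pot or the glaze jar is tipped (distance of any of jar, teacup, trinket_dish, stick, glaze_jar, brush from where it was at the start of the episode above 0.03 m or angle between any of jar, teacup, trinket_dish, glaze_jar's own z axis and vertical above 0.4 rad).
It also fails if it takes over 72 s, if anything falls off the work surface, if the arm or the gripper's body presses on something with over 40 N, if the wrist force passes 120 N, or if a joint passes its speed limit or range.

ROBOT

A 7-joint arm with a two-finger parallel gripper is mounted at the origin on the work surface. World frame = base frame: x ahead of the robot, y to its left, z up, the work surface at z = 0. Lengths are in mm, angles in rad, forces in N, time in s.
With the tool pointing down it reaches from about 400 to 900 mm from the base axis. Payload 5.6 kg.
Tool frame: the origin (TCP) lies at the very end of the fingers, on their centre line; the grasp point (between the pads) lies 19 mm behind it; z points along the fingers, x is the direction in which the jaws open and shut, and the axes are right-handed (so a half turn about z gives the same grasp; the last joint's range is limited). The gripper opens to 92 mm and grips with 3 to 60 N. Pads are 20 mm wide; open, the fingers measure 128 mm over their backs; the gripper's body (75 mm by 189 mm) begins 69 mm behind the grasp point.
Start: joints at [-1.358, 0.468, -0.012, 1.603, 0.006, 1.071, -0.056], TCP at [164.505, 628.847, 185.792] pointing down, gripper open.
Joint ranges: [-2.53, 2.53], [-0.31, 2.02], [-1.57, 1.55], [0.28, 2.44], [-1.29, 4.43], [0.15, 1.84], [-2.92, 2.92]. Speed limits (rad/s): [2.57, 2.57, 3.14, 3.14, 3.14, 3.14, 3.14].

INTERFACE

Orientations are given as a unit quaternion [w, x, y, z].
In Python, from workcell import ctrl, jaws, kin, imaging, order, sensors gives the robot as it stands. The module is installed in compiled form; this text tells all that it offers. Calls block until the motion is done:
- ctrl.move_to(position, orientation): joint-space move of the TCP to a pose.
- ctrl.move_linear(position, frame=None, speed=150, guard=None): straight line of the TCP; frame=None keeps the orientation; speed is the mean speed in mm/s. With guard (N) it stops when the force on the tool has changed by that much, and returns True; else False.
- ctrl.set_joints(angles): joint-space move.
- jaws.set_gripper(opening): opening from 0.0 (shut) to 1.0 (fully open); the grip force is fixed at half the most; returns when the fingers have stopped.
- ctrl.wait(seconds).
- kin.solve_ik(position, orientation): joint angles nearest the present ones, or None.
- imaging.get_image(name): name is "scene" or "top" or "wrist"; returns the picture (400x640x3 uint8, red, green, blue); there is no depth.
- imaging.camera_params(name): a dict with "fx", "fy", "cx", "cy" (pixels), "world_to_cam" (4x4, takes a point from world to camera coordinates). Camera axes: x right, y down, z forward; pixel columns grow to the right and rows downward; lengths in mm; the calibration is good to about 2 mm. A picture is of the moment at which its call begins: read the wrist's pose just before it. camera_params takes no time and is no camera call; for the wrist camera it gives the pose at the moment of the call.
A pose or a line that the arm cannot do raises ctrl.Unreachable and nothing moves.
- order.job_done(): hands the job in, once; it reports no verdict.
Trained networks look in the newest picture that a camera, given by its name, has taken for a name from the list of things; names that differ only in an ending like _2 or _b are one class to them, and where a whole thing is asked for, a point or a joint stands for the part that bears it (a point fixed in the world has none). Each returns a list of dicts, best first, with "p" (0 to 1); they miss things now and then, are a little off and sometimes report something else, mostly with a low value. They report only what shows in the picture. A call takes as long as a camera call.
- imaging.boxes_of(label, camera): "rect" ([left, top, right, bottom] as shares, 0 to 1, of the picture: columns of its width, rows of its height, round what is visible of it).
- imaging.outline_of(label, camera): "mask" (400x640 bool, what is visible of it) and "rect" ([left, top, right, bottom] as shares, 0 to 1, of the picture: columns of its width, rows of its height, round what is visible of it).
- imaging.spot_point(label, camera): "centre" ([column, row] as shares, 0 to 1, of the picture: columns of its width, rows of its height: a listed point, or the origin of a listed thing).
Readings, each from a call of its own:
- sensors.current_time(): time.
- sensors.current_joint_pos(): joint angles.
- sensors.current_qd(): joint speeds.
- sensors.current_joint_torque(): joint torques, N m.
- sensors.current_position(): TCP position.
- sensors.current_ee_rot(): TCP orientation.
- sensors.current_wrist_force(): force on the tool from outside, world axes, zero at the start.
- sensors.current_torque(): the same for the moment, N m.
- sensors.current_grip_width(): opening from 0.0 (shut) to 1.0 (fully open).
Only numpy, scipy, OpenCV 4.12 (cv2) and the standard library are available. Lean on these libraries where they do the work, as an engineer would, in place of code of your own. Each camera call takes 0.05 s, during which the arm holds its last target. There are 200 camera calls.

## Working session

There is one attempt and no reset: what is moved stays moved. The work goes in short steps, each a Python script; the robot and the scene stay as the last script left them, time stands still between calls to the robot, and variables do not carry over. Pictures are saved under pics/ and viewed, about 8 in all and at most 12, crops included, and the job is handed in when it is done.

```bash
mkdir -p pics; cat > h.py <<'E'
from workcell import ctrl, jaws, kin, imaging, order, sensors
import numpy as np, cv2
def ray(cam,uv,z,cp=None):
    c=cp or imaging.camera_params(cam); T=np.array(c["world_to_cam"]); R=T[:3,:3]; o=-R.T@T[:3,3]
    d=R.T@np.array([(uv[0]-c["cx"])/c["fx"],(uv[1]-c["cy"])/c["fy"],1.])
    return o+d*(z-o[2])/d[2]
def proj(cam,p,cp=None):
    c=cp or imaging.camera_params(cam); T=np.array(c["world_to_cam"]); q=T[:3,:3]@np.array(p,float)+T[:3,3]
    return np.array([c["fx"]*q[0]/q[2]+c["cx"],c["fy"]*q[1]/q[2]+c["cy"]])
def spot(l,cam,z):
    r=imaging.spot_point(l,cam)
    return [(round(a["p"],2),np.round(np.array(a["centre"])*[640,400],1).tolist(),np.round(ray(cam,np.array(a["centre"])*[640,400],z),1).tolist()) for a in r[:3]]
def save(cam,n,crop=None,s=1):
    im=imaging.get_image(cam)[:,:,::-1]
    o=im
    if crop: o=im[crop[1]:crop[3],crop[0]:crop[2]]
    cv2.imwrite("pics/"+n,cv2.resize(o,None,fx=s,fy=s,interpolation=cv2.INTER_CUBIC)); return im
def quat(yaw): # tool down, tool x at angle yaw in world
    # R = Rz(yaw) * Rx(pi)
    return [0.0,float(np.cos(yaw/2)),float(np.sin(yaw/2)),0.0]
E
python3 - <<'E'
from h import *
a=save("top","top0.png");b=save("scene","sc0.png")
cv2.imwrite("pics/both.png",np.vstack([a,b])[:, :])
cv2.imwrite("pics/both.png",cv2.resize(np.vstack([a,b]),(480,600),interpolation=cv2.INTER_AREA))
print(sensors.current_time(), sensors.current_ee_rot())
for l,z in [("mould_clamp",0),("nut_seat",116),("jam_nut",133),("jam_mark",157),("far_nut",116),("spanner",0),("spanner_jaw",0),("jar",0),("teacup",0),("trinket_dish",0),("stick",0),("glaze_jar",0),("brush",0)]:
    print(l,spot(l,"top",z),spot(l,"scene",z)[:1])
for c in("top","scene"):
    T=np.array(imaging.camera_params(c)["world_to_cam"]);print(c,-T[:3,:3].T@T[:3,3],T[2,:3],imaging.camera_params(c)["fx"])
E
```

```text
0.1 [ 5.14623570e-04  7.91534695e-01  6.11123748e-01 -5.70978654e-04]
mould_clamp [(0.22, [310.2, 175.6], [581.6, 83.3, 0.0])] [(0.75, [343.6, 252.1], [552.2, 186.3, 0.0])]
nut_seat [(0.74, [305.9, 176.4], [552.5, 93.4, 116.0])] [(0.47, [325.9, 209.3], [536.8, 74.9, 116.0])]
jam_nut [(0.57, [311.6, 176.5], [548.0, 76.5, 133.0])] [(0.54, [324.7, 210.4], [548.0, 82.9, 133.0])]
jam_mark [(0.46, [314.2, 169.1], [563.8, 68.5, 157.0])] [(0.58, [316.6, 210.3], [575.2, 77.4, 157.0])]
far_nut [(0.71, [245.0, 175.9], [557.3, 270.5, 116.0])] [(0.54, [362.4, 258.9], [557.9, 274.5, 116.0])]
spanner [(0.81, [398.3, 230.0], [403.4, -187.1, 0.0])] [(0.91, [309.9, 154.9], [399.3, -190.5, 0.0])]
spanner_jaw [(0.94, [425.1, 220.3], [431.9, -272.2, 0.0]), (0.62, [280.0, 185.0], [553.1, 178.9, 0.0]), (0.54, [190.8, 234.8], [401.4, 454.2, 0.0])] [(0.97, [292.6, 144.3], [419.9, -269.9, 0.0])]
jar [(0.9, [386.5, 155.3], [643.4, -161.4, 0.0])] [(0.85, [255.3, 193.1], [650.4, -181.9, 0.0])]
teacup [(0.97, [420.9, 173.3], [582.3, -268.1, 0.0])] [(0.86, [256.3, 165.8], [581.5, -275.6, 0.0])]
trinket_dish [(0.6, [430.0, 142.3], [684.0, -303.4, 0.0])] [(0.93, [223.6, 169.6], [683.8, -337.0, 0.0])]
stick [(0.65, [264.6, 267.3], [297.5, 226.6, 0.0])] [(0.69, [407.2, 221.9], [313.2, 236.4, 0.0])]
glaze_jar [(0.85, [467.7, 261.0], [303.7, -395.5, 0.0])] [(0.95, [298.6, 109.6], [299.8, -391.0, -0.0])]
brush [(0.76, [189.2, 236.5], [396.2, 458.9, 0.0])] [(0.72, [310.5, 154.4], [396.0, -190.9, 0.0])]
top [ 242.94769168   53.00290841 1454.44230046] [ 0.18779148 -0.0119064  -0.98213675] 471.3143426596928
scene [ 979.58747604  629.06569778 1413.24076553] [-0.30753063 -0.40457554 -0.86124534] 466.1070878094412
```

View pics/top0.png

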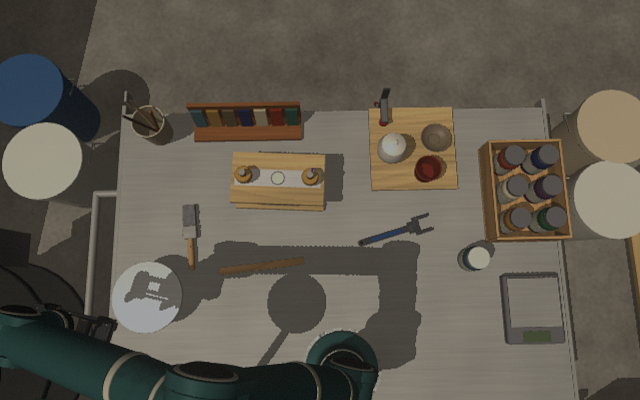

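View pics/sc0.png

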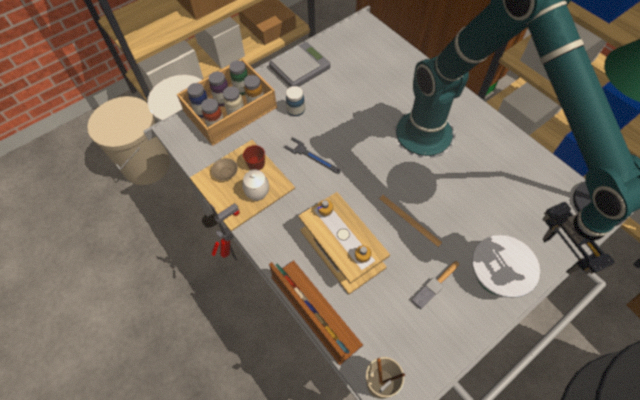

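The pictures show the clamp at about (280,178) in the top view, with the unlocked stud on the right (312,176) and the locked one on the left (244,175). The spanner is at (398,230) with its jaw to the right, away from the clamp, which is roughly the heading I need. The rest is clear of the path. Next I look closer with the wrist camera.

```bash
python3 - <<'E'
from h import *
import pickle
ctrl.move_to([530,130,400],quat(0.2)); ctrl.wait(.2)
cp=imaging.camera_params("wrist"); T=np.array(cp["world_to_cam"]);print("cam",-T[:3,:3].T@T[:3,3],T[2,:3],cp["fx"],sensors.current_joint_pos())
save("wrist","w1.png")
for l,z in [("nut_seat",116),("jam_nut",133),("jam_mark",157),("far_nut",116),("mould_clamp",0)]: print(l,spot(l,"wrist",z))
print(sensors.current_time())
ctrl.move_to([400,-160,250],quat(0.3)); ctrl.wait(.2)
save("wrist","w2.png")
for l in ["spanner","spanner_jaw"]: print(l,spot(l,"wrist",0))
m=imaging.outline_of("spanner","wrist")
if m:
    print(m[0]["p"],m[0]["rect"]); cp=imaging.camera_params("wrist"); pickle.dump((m[0]["mask"],cp),open("sp.pkl","wb"))
print(sensors.current_time(),sensors.current_position(),sensors.current_joint_pos())
E
```

```text
cam [513.82437651 206.01257036 597.68065561] [ 0.05401522 -0.26795683 -0.96191553] 351.95650716613727 [-0.80561005  0.14232325  0.58029714  1.58623393 -0.07838194  1.43696222
 -0.01829434]
nut_seat [(0.55, [320.0, 196.5], [543.3, 78.5, 116.0])]
jam_nut [(0.8, [318.7, 194.2], [539.9, 85.7, 133.0])]
jam_mark [(0.91, [335.5, 208.9], [564.1, 76.7, 157.0]), (0.2, [163.1, 376.8], [364.7, -236.3, 157.0])]
far_nut [(0.56, [355.0, 57.2], [550.0, 267.5, 116.0])]
mould_clamp [(0.93, [338.0, 123.8], [554.5, 176.2, 0.0])]
4.2333
spanner []
spanner_jaw [(0.67, [310.4, 245.7], [424.2, -271.9, 0.0])]
0.88 [0.4495, 0.1862, 0.5209, 0.6515]
5.9583 [ 400.18718315 -159.86394775  250.04197507] [-0.60452806 -0.0392931   0.91122197  2.07317336  0.03519955  1.09268967
  0.59053434]
```

View pics/w1.png

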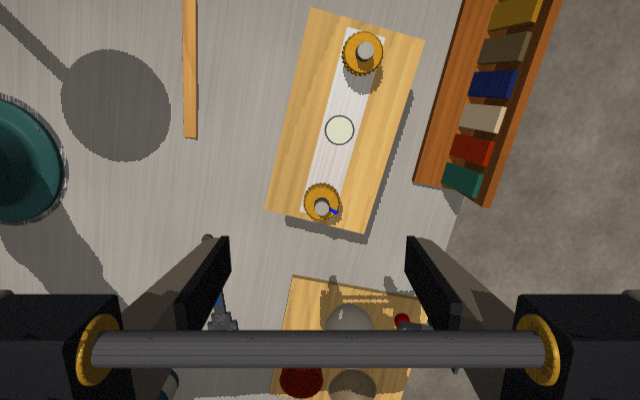

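View pics/w2.png

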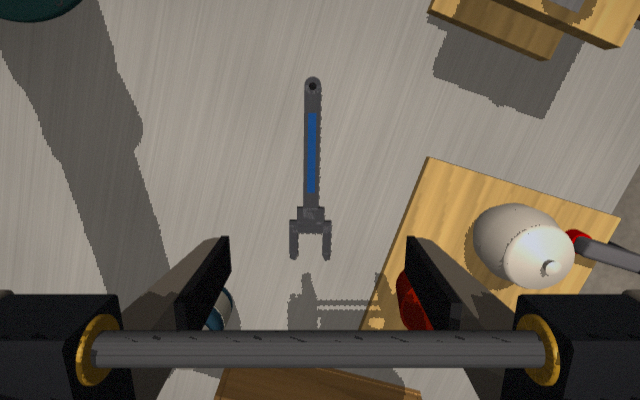

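The wrist pictures show the jam nut at (322,202) with its blue mark at (335,210), and the far nut at (363,52). The spanner lies nearly vertical in the picture, handle end (312,77), prong tips at about (294,258) and (327,258). Next I turn these into positions.

```bash
python3 - <<'E'
from h import *
import pickle
mask,cp2=pickle.load(open("sp.pkl","rb"))
ys,xs=np.nonzero(mask); print("rows",ys.min(),ys.max())
P=np.array([ray("",(u,v),6,cp2)[:2] for u,v in zip(xs,ys)])
# axis from handle pixels only
sel=(ys>ys.min()+8)&(ys<195); H=P[sel]; c=H.mean(0); d=np.linalg.svd(H-c,full_matrices=False)[2][0]; d*=-np.sign(d[1])
s=(P-c)@d; n=np.array([-d[1],d[0]]); t=(P-c)@n
print("dir",d,np.arctan2(d[1],d[0]),"s",s.min(),s.max(),"len (236)",np.ptp(s),"handle w",np.percentile(t[sel],[2,98]))
for nm,o in (("fromtail",c+d*(s.min()+132)),("fromhead",c+d*(s.max()-104))): print(nm,o,"jaw",o+85*d)
# clamp image w1: reconstruct camera pose from FK (camera fixed in tool): use cp2 relative
def cpw1():
    from scipy.spatial.transform import Rotation as R
    Tt=lambda p,q:np.block([[R.from_quat([q[1],q[2],q[3],q[0]]).as_matrix(),np.array(p).reshape(3,1)],[0,0,0,1]])
    A=Tt(sensors.current_position(),sensors.current_ee_rot()); B=Tt([530,130,400],quat(.2))
    c=dict(cp2); c["world_to_cam"]=np.array(cp2["world_to_cam"])@A@np.linalg.inv(B); return c
cp=cpw1(); pickle.dump(cp,open("cp1.pkl","wb"))
T=cp["world_to_cam"];print(-T[:3,:3].T@T[:3,3])
im=cv2.imread("pics/w1.png"); hsv=cv2.cvtColor(im,cv2.COLOR_BGR2HSV)
for nm,uv,z in [("jamtop",(322,202),157),("fartop",(363,52),156),("stud1",(322,207),177),("stud2",(365,50),177)]: print(nm,ray("",uv,z,cp))
C=[ray("",u,116,cp)[:2] for u in [(312,8),(424,41),(366,235),(265,210)]]; print(np.round(C,1),np.mean(C,0))
o=cv2.resize(im[20:250,250:440],None,fx=3.1,fy=2.6*1.19,interpolation=cv2.INTER_CUBIC)[:, :]
o=np.hstack([cv2.resize(im[20:90,320:410],(400,311),interpolation=cv2.INTER_CUBIC),cv2.resize(im[165:235,280:370],(400,311),interpolation=cv2.INTER_CUBIC)])
cv2.imwrite("pics/w1c.png",o)
E
```

```text
rows 75 259
dir [ 0.27942523 -0.96016745] -1.2876008820716118 s -75.50558494473026 162.0272236020546 len (236) 237.53280854678485 handle w [-9.75093089  9.74801588]
fromtail [ 398.85202244 -186.807817  ] jaw [ 422.60316715 -268.4220506 ]
fromhead [ 399.28032782 -188.27956988] jaw [ 423.03147254 -269.89380348]
[513.96507528 205.45222308 597.96582555]
jamtop [544.92630016  82.36868983 157.        ]
fartop [554.81334009 269.73597633 156.        ]
stud1 [544.84437886  81.58611113 177.        ]
stud2 [554.56175064 269.12589296 177.        ]
[[485.2 311.9]
 [630.8 303.4]
 [621.1  34.6]
 [470.1  42.9]] [551.81476445 173.21413797]
```

View pics/w1c.png

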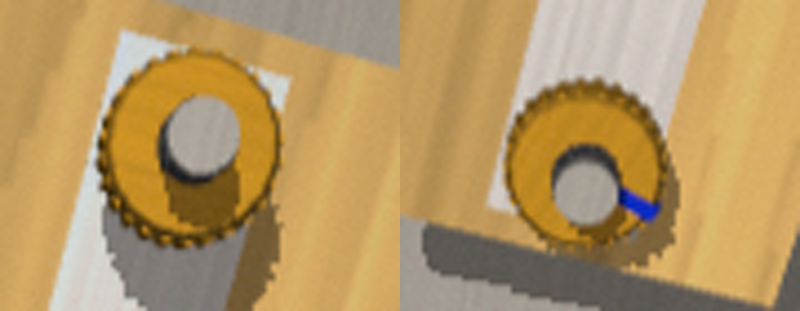

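Estimates so far: unlocked stud axis about (545, 81), far stud about (555, 270.5), spanner origin (399, -187.5) heading -1.288 rad. Next I grasp and lift it.

```bash
python3 - <<'E'
from h import *
o=[399.1,-187.5]; yaw=-1.2876+np.pi/2
jaws.set_gripper(0.55)
ctrl.move_to([*o,60],quat(yaw))
print(ctrl.move_linear([*o,2.0],speed=60,guard=8),sensors.current_position())
jaws.set_gripper(0.0); print("w",sensors.current_grip_width()*92)
ctrl.move_linear([*o,240],speed=200)
print("w",sensors.current_grip_width()*92,sensors.current_wrist_force(),sensors.current_torque())
axis=np.array([545,81.]); th=1.744; u=np.array([np.cos(th),np.sin(th)])
p=axis+u*(85+53); ctrl.move_to([*p,240],quat(th-np.pi/2)); ctrl.wait(.2)
print(p,sensors.current_position(),sensors.current_joint_pos(),sensors.current_time(),sensors.current_wrist_force())
save("wrist","w3.png")
E
```

```text
False [ 399.33367551 -187.66829345    2.22131619]
w 0.3464487878173519
w 0.28415447131430455 [-0.28907292  0.53076285  0.11083871] [-0.02481056  0.02929099  0.0021605 ]
[521.21722256 216.9352033 ] [521.53646765 215.85025745 240.34720692] [-1.07579367  0.31813206  0.78108318  1.7956928  -0.24664307  1.12766852
 -0.04170265] 12.55 [ 0.68263036 -0.056346   -0.16756393]
```

View pics/w3.png

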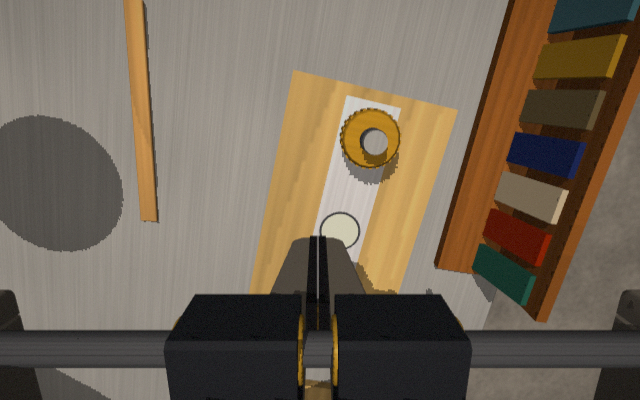

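The grasp missed: the fingers are shut and empty, and no spanner shows at (318,250). Now to see where it lies.

```bash
python3 - <<'E'
from h import *
import pickle
jaws.set_gripper(0.55)
ctrl.move_to([400,-160,250],quat(0.283)); ctrl.wait(.3)
im=save("wrist","w4.png")
m=imaging.outline_of("spanner","wrist"); cp2=imaging.camera_params("wrist")
print(len(m),sensors.current_time())
if m:
    mask=m[0]["mask"]; ys,xs=np.nonzero(mask)
    P=np.array([ray("",(u,v),6,cp2)[:2] for u,v in zip(xs,ys)])
    sel=(ys>ys.min()+8)&(ys<195); H=P[sel]; c=H.mean(0); d=np.linalg.svd(H-c,full_matrices=False)[2][0]; d*=-np.sign(d[1])
    s=(P-c)@d
    print(m[0]["p"],ys.min(),ys.max(),np.arctan2(d[1],d[0]),c+d*(s.min()+132),c+d*(s.max()-104))
print(spot("spanner_jaw","wrist",0))
E
```

```text
1 15.325
0.56 76 259 -1.2915995340298612 [ 399.31594894 -187.76246149] [ 399.56227289 -188.62167643]
[(0.95, [315.3, 243.3], [427.5, -267.2, 0.0]), (0.38, [212.1, 302.3], [310.2, -396.9, 0.0])]
```

View pics/w4.png

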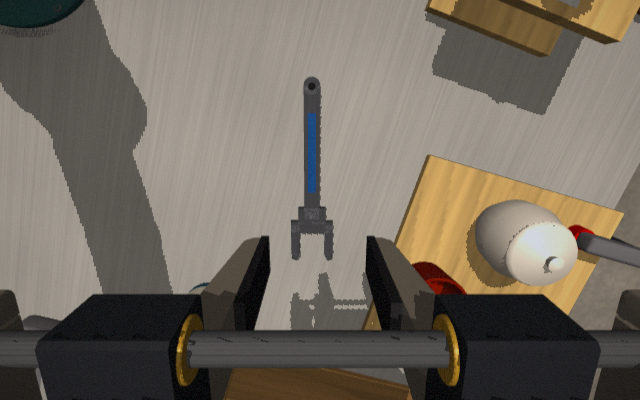

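The spanner has hardly moved, so the fingertips must have slid over it. I'll touch down on the cart with the guard and close from there.

```bash
python3 - <<'E'
from h import *
o=np.array([399.35,-188.0]); yaw=-1.2896+np.pi/2
ctrl.move_to([*o,40],quat(yaw))
g=ctrl.move_linear([*o,-4],speed=25,guard=4); p=sensors.current_position()
print(g,p,sensors.current_wrist_force(),sensors.current_time())
z=max(p[2]+0.3,0.3) if g else 0.3
ctrl.move_linear([*o,z],speed=20)
for w in (24,21,19,16,0):
    jaws.set_gripper(w/92); print(w,sensors.current_grip_width()*92,sensors.current_position(),sensors.current_wrist_force().round(2))
    if sensors.current_grip_width()*92-w>1.5: break
print(sensors.current_time())
save("wrist","w5.png")
E
```

```text
False [ 399.4483922  -188.00632528   -3.90247606] [-0.24664495  0.256903    0.20252106] 18.1417
24 24.14155454839182 [ 3.99318648e+02 -1.88004673e+02  2.82996483e-01] [-0.42 -0.33  0.35]
21 20.958689905833708 [ 3.99347573e+02 -1.88009799e+02  2.94643710e-01] [ 0.09 -0.04 -0.55]
19 19.38318360011455 [ 3.99358840e+02 -1.87984029e+02  3.05145762e-01] [ 0.37 -1.18 -0.13]
16 15.926187605216134 [ 3.99344361e+02 -1.87997386e+02  3.01787562e-01] [-0.19  0.36  0.2 ]
0 0.12497498318799173 [ 3.99344282e+02 -1.88018127e+02  3.05348916e-01] [-0.39  0.32  0.23]
20.2333
```

View pics/w5.png

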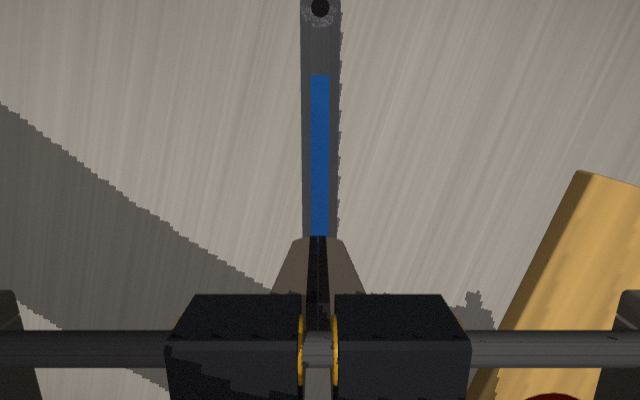

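The spanner lies where expected, but the shut fingertips are above its handle: contact height is lower than the stated z = 0. I'll straddle the handle and probe down by feel.

```bash
python3 - <<'E'
from h import *
o=np.array([399.35,-188.0]); yaw=-1.2896+np.pi/2
ctrl.move_linear([*o,25],speed=150)
jaws.set_gripper(0.5)
ctrl.move_linear([*o,0],speed=60)
g=ctrl.move_linear([*o,-25],speed=25,guard=4); p=sensors.current_position()
print(g,p,sensors.current_wrist_force(),sensors.current_time())
if g:
    ctrl.move_linear([*o,p[2]+1.0],speed=20)
    jaws.set_gripper(0.0); print(sensors.current_grip_width()*92)
    print(sensors.current_position(),sensors.current_wrist_force().round(2),sensors.current_time())
E
```

```text
False [ 399.46033799 -188.0382935   -24.91283123] [-0.37862697  0.36294315  0.6094202 ] 23.1167
```

```bash
python3 - <<'E'
from h import *
a=save("wrist","w6.png"); cp=imaging.camera_params("wrist")
m=imaging.outline_of("spanner","wrist")
b=save("scene","s6.png")
print(proj("scene",sensors.current_position()),proj("wrist",sensors.current_position(),cp))
T=np.array(cp["world_to_cam"]);print("cam",-T[:3,:3].T@T[:3,3],T[:3,:3].round(3).tolist(),sensors.current_joint_torque())
if m:
    k=m[0]["mask"]
    for v in (40,80,120,160,200):
        xs=np.nonzero(k[v])[0]
        if len(xs):
            w=[ (z,round(float(np.linalg.norm(ray("",(xs.min()-.5,v),z,cp)-ray("",(xs.max()+.5,v),z,cp))),1)) for z in (8,-10,-20,-30)]
            print(v,xs.min(),xs.max(),w)
c=b[90:220,230:420]
o=np.zeros((590,800,3),np.uint8); o[:330,:528]=cv2.resize(a,(528,330)); o[330:590,:380]=cv2.resize(c,(380,260),interpolation=cv2.INTER_CUBIC)
t=save("top","t6.png")
print(proj("top",sensors.current_position()))
o[330:590,400:800]=cv2.resize(t[170:300,300:500],(400,260),interpolation=cv2.INTER_CUBIC)
cv2.imwrite("pics/c6.png",o)
E
```

```text
[310.4827951  159.22076435] [318.67122586 234.21006591]
cam [ 377.30286459 -114.15712544  173.06840101] [[0.96, 0.279, -0.0], [0.268, -0.924, 0.273], [0.076, -0.263, -0.962]] [ 1.90117647e-02 -3.75852799e+01  8.77629429e+00 -9.91826892e+00
  1.00454787e-02  7.73150730e-02 -1.41842143e-04]
40 297 343 [(8, 20.3), (-10, 22.5), (-20, 23.7), (-30, 25.0)]
80 298 342 [(8, 20.0), (-10, 22.2), (-20, 23.4), (-30, 24.6)]
120 299 341 [(8, 19.7), (-10, 21.8), (-20, 23.0), (-30, 24.2)]
160 299 341 [(8, 20.3), (-10, 22.5), (-20, 23.7), (-30, 25.0)]
200 300 339 [(8, 19.5), (-10, 21.6), (-20, 22.8), (-30, 24.0)]
[397.35758337 232.12055531]
```

View pics/c6.png

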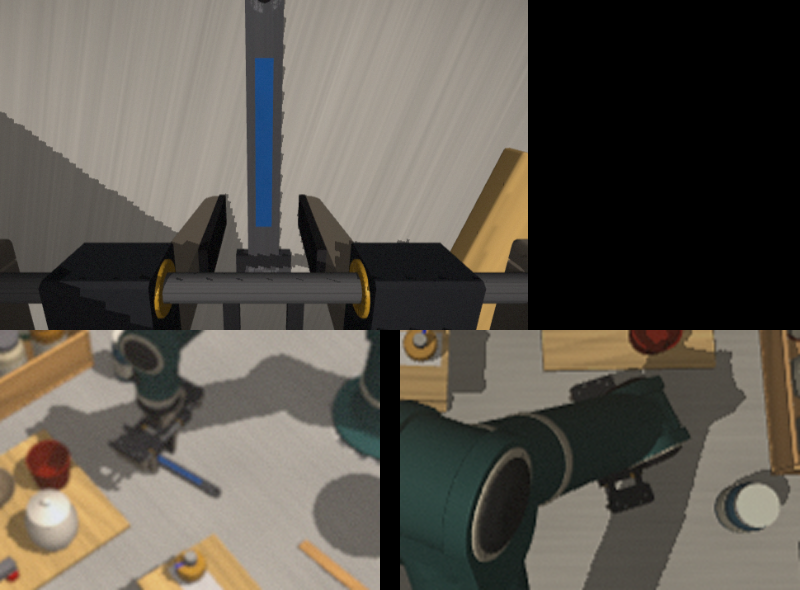

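The picture shows the wrist camera agreeing with the table (handle width is 20 mm at z = 8), but the fingertips, at about (270,237) and (365,237), sit roughly 24 mm short of the nominal TCP. I'll continue the guarded probe to get the exact offset.

```bash
python3 - <<'E'
from h import *
o=np.array([399.35,-188.0])
g=ctrl.move_linear([*o,-42],speed=20,guard=4); p=sensors.current_position()
print(g,p,sensors.current_wrist_force(),sensors.current_time())
if g:
    ctrl.move_linear([*o,p[2]+1.0],speed=20)
    jaws.set_gripper(0.0); print(sensors.current_grip_width()*92)
    print(sensors.current_position(),sensors.current_wrist_force().round(2),sensors.current_time())
E
```

```text
True [ 399.59032901 -188.01451072  -28.37878613] [-1.20778709  1.07061852  6.59834742] 23.7
19.73104658658521
[ 399.43683093 -187.95168065  -27.41751567] [ 0.73  0.77 -0.17] 24.4667
```

Gripped at 19.7 mm. The true fingertip is about 28 mm behind the reported TCP, so I'll correct for that. Next I carry the spanner over, lower it to the board by feel and slide it on.

```bash
python3 - <<'E'
from h import *
OFF=-27.4
o=np.array([399.35,-188.0])
ctrl.move_linear([*o,200],speed=300)
print("w",sensors.current_grip_width()*92,sensors.current_wrist_force().round(2))
axis=np.array([545,81.]); th=1.744; u=np.array([np.cos(th),np.sin(th)]); q=quat(th-np.pi/2)
p=axis+u*(85+53); ctrl.move_to([*p,200],q)
ctrl.move_linear([*p,130+OFF],speed=120)
ctrl.wait(.1)
g=ctrl.move_linear([*p,108+OFF],speed=15,guard=3); c=sensors.current_position(); print("board",g,c,"underside",c[2]-OFF,sensors.current_wrist_force().round(2))
if g:
    zb=c[2]+0.8
    ctrl.move_linear([*p,zb],speed=15); ctrl.wait(.1)
    e=axis+u*(85-6)
    g=ctrl.move_linear([*e,zb],speed=25,guard=4); c=sensors.current_position()
    print("slide",g,c,"jaw dist from axis est",(c[:2]-axis)@u-85,(c[:2]-axis)@[-u[1],u[0]],sensors.current_wrist_force().round(2),sensors.current_torque().round(3))
print("w",sensors.current_grip_width()*92,sensors.current_time())
save("wrist","w7.png")
for l,z in [("jam_nut",133),("jam_mark",157),("far_nut",116)]: print(l,spot(l,"wrist",z))
E
```

```text
w 19.744777150874373 [-0.84 -1.02 -2.97]
board True [521.14571282 216.88057098  88.5965213 ] underside 115.99652129846876 [-0.7   0.47  4.54]
slide True [530.06811311 162.98130711  88.83047497] jaw dist from axis est -1.671975420964472 0.5798978177521542 [-0.12  0.39 -2.26] [ 0.09   0.019 -0.003]
w 19.641574975833027 31.4333
jam_nut []
jam_mark [(0.3, [315.8, 383.8], [536.6, 118.2, 157.0])]
far_nut [(0.66, [410.9, 47.0], [553.0, 268.8, 116.0])]
```

The slide stopped by contact at about the expected home position. I'll press home gently once more, lower onto the board, release and look from above.

```bash
python3 - <<'E'
from h import *
axis=np.array([545,81.]); th=1.744; u=np.array([np.cos(th),np.sin(th)]); q=quat(th-np.pi/2)
c=sensors.current_position()
t=c.copy(); t[:2]-=u*5
g=ctrl.move_linear(list(t),speed=8,guard=6); c=sensors.current_position(); print("push",g,(c[:2]-axis)@u-85,sensors.current_wrist_force().round(2))
c[:2]+=u*0.3
g=ctrl.move_linear([c[0],c[1],c[2]-3],speed=8,guard=2.5); c=sensors.current_position(); print("down",g,c,sensors.current_wrist_force().round(2))
jaws.set_gripper(0.5)
ctrl.move_linear([c[0],c[1],230],speed=200)
# view from above, camera on +y side of the tool
ctrl.move_to([525,60,260],quat(.173)); ctrl.wait(.2)
a=save("wrist","w8.png"); cp=imaging.camera_params("wrist")
for l,z in [("jam_nut",133),("jam_mark",157),("far_nut",116),("spanner",116),("spanner_jaw",116)]: print(l,spot(l,"wrist",z))
for nm,p in [("axis157",[545,81,157]),("axis177",[545,81,177])]: print(nm,proj("",p,cp))
print(sensors.current_time(),sensors.current_joint_pos())
cv2.imwrite("pics/w8c.png",cv2.resize(a[:260,180:540],(792,572),interpolation=cv2.INTER_CUBIC))
E
```

```text
push True -1.769051708096356 [-0.92 -0.14  3.08]
down True [529.85076774 162.83612775  88.58372696] [-0.84  0.12  4.73]
jam_nut [(0.98, [341.8, 166.9], [543.1, 82.3, 133.0])]
jam_mark [(0.8, [367.5, 187.3], [566.5, 72.2, 157.0])]
far_nut []
spanner [(0.69, [343.2, 75.0], [530.0, 162.7, 116.0])]
spanner_jaw []
axis157 [345.54292047 173.96211971]
axis177 [347.38735096 178.89082924]
34.65 [-0.92631052  0.23097751  0.88784557  1.85628345 -0.19589469  1.14555826
  0.20371925]
```

View pics/w8c.png

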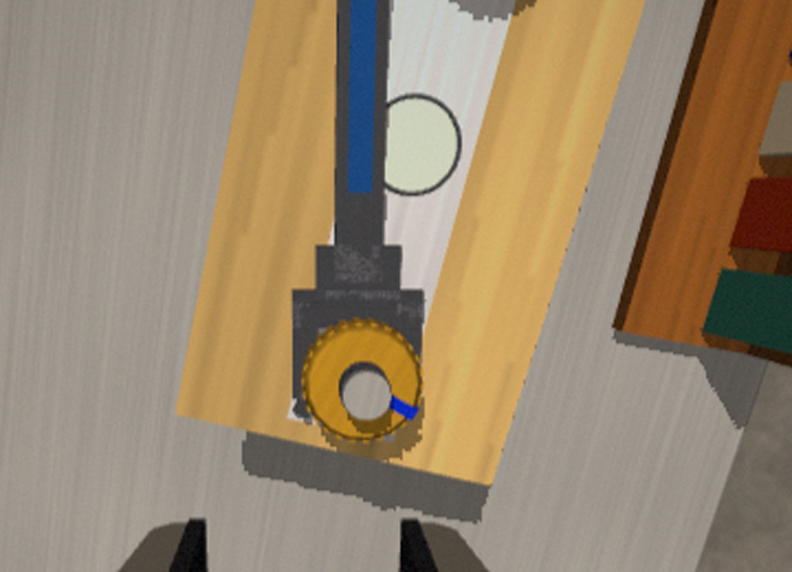

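The picture shows the jaw round the nut under the knurled nut (362,380 in the crop), throat up against it, and the handle running up on the robot side of the far stud with a gap to it. The mark is at (405,408). Next I grip the jam nut and turn it clockwise in small steps, watching the wrist moment.

```bash
cat > turn.py <<'E'
from h import *
yawof=lambda: (lambda q: 2*np.arctan2(q[2],q[1]))(np.array(sensors.current_ee_rot()))
tz=lambda n=4: float(np.mean([ (sensors.current_torque()[2]) for _ in range(n)]))
def step(q,d):
    q=q.copy(); q[6]+=d; ctrl.set_joints(list(q)); return q
E
python3 - <<'E'
from turn import *
ax=[544.3,81.8]
jaws.set_gripper(0.76)
ctrl.move_to([*ax,190],quat(1.4))
q=np.array(sensors.current_joint_pos()); y0=yawof(); q2=step(q,-.05); sg=1 if yawof()<y0 else -1; step(q2,.05)
print("q",q.round(3),y0,"sign",-sg)
g=ctrl.move_linear([*ax,108],speed=60,guard=6); print("down",g,sensors.current_position())
if g: raise SystemExit
b=tz(); jaws.set_gripper(0.0); ctrl.wait(.1); print("w",sensors.current_grip_width()*92,"base",b,tz(),sensors.current_wrist_force().round(1),sensors.current_time())
q=np.array(sensors.current_joint_pos()); tot=0; log=[]
while tot<2.6:
    d=0.1 if tot<0.8 else 0.05
    q=step(q,-sg*d); tot+=d; t=tz()-b; log.append((round(tot,2),round(t,3)))
    if abs(t)>0.33 or sensors.current_time()>58: break
print(log); print(sensors.current_time(),yawof(),sensors.current_wrist_force().round(1),sensors.current_joint_pos()[6])
E
```

```text
q [-0.711  0.323  0.617  1.877 -0.219  1.009  1.398] 1.3986754043845575 sign -1
down False [544.58765596  81.85130548 108.35381985]
w 47.674191624117995 base 0.03119404398492738 0.07014282193367218 [-0.6 -3.9  3.8] 38.8583
[(0.1, -0.116), (0.2, -0.093), (0.3, -0.125), (0.4, -0.065), (0.5, -0.06), (0.6, -0.115), (0.7, -0.024), (0.8, -0.088), (0.9, -0.113), (0.95, -0.032), (1.0, -0.085), (1.05, -0.048), (1.1, -0.113), (1.15, -0.128), (1.2, 0.03), (1.25, -0.003), (1.3, 0.115), (1.35, 0.051), (1.4, 0.153), (1.45, 0.182), (1.5, 0.195), (1.55, 0.176), (1.6, 0.264), (1.65, 0.361)]
44.8583 -0.2460917778197331 [ 6.4  1.  -7.6] -0.1742958994029466
```

The moment is climbing (the free-run baseline reads about -0.09, where the nut's true drag is +0.06). I'll finish in fine steps with averaged readings and cross-check on joint 7's torque.

```bash
python3 - <<'E'
from turn import *
b=0.031
def m():
    a=[]
    for _ in range(6): a.append((sensors.current_torque()[2],sensors.current_joint_torque()[6])); ctrl.wait(.02)
    return np.mean(a,0)
q=np.array(sensors.current_joint_pos()); 
# keep the commanded target: last command = start-1.65
print("now",m()-[b,0],q[6],sensors.current_time())
tgt=q.copy(); tot=0
for i in range(6):
    if m()[0]-b>0.47: break
    tgt=step(tgt,-.03); tot+=.03
    print(round(tot,2),(m()-[b,0]).round(3),sensors.current_joint_pos()[6].round(4),round(sensors.current_time(),2))
print(sensors.current_wrist_force().round(1),sensors.current_grip_width()*92)
E
```

```text
now [ 0.34096658 -0.37363763] -0.1742958994029466 44.9583
0.03 [ 0.504 -0.516] -0.2019 45.41
[ 4.2  0.4 -7.1] 47.421055207170795
```

Both sensors now agree at about 0.52–0.53 N m, which is firmly tight. One tiny nudge for margin, hold, then let go and look.

```bash
python3 - <<'E'
from turn import *
def m(): 
    a=[]
    for _ in range(8): a.append((sensors.current_torque()[2],sensors.current_joint_torque()[6])); ctrl.wait(.03)
    return np.mean(a,0).round(3)
q=np.array(sensors.current_joint_pos()); print(m())
step(q,-.015); print(m(),sensors.current_joint_pos()[6]); ctrl.wait(.3); print(m(),sensors.current_time())
jaws.set_gripper(0.76)
p=sensors.current_position(); ctrl.move_linear([p[0],p[1],230],speed=150)
ctrl.move_to([525,85,265],quat(.173)); ctrl.wait(.2)
a=save("wrist","w9.png")
for l,z in [("jam_mark",157),("far_nut",116),("spanner",116)]: print(l,spot(l,"wrist",z))
print(sensors.current_time(),sensors.current_wrist_force().round(2))
cv2.imwrite("pics/w9c.png",cv2.resize(a[:270,160:540],(792,563),interpolation=cv2.INTER_CUBIC))
E
```

```text
[ 0.558 -0.534]
[ 0.507 -0.513] -0.21771833986883132
[ 0.505 -0.518] 46.8583
jam_mark [(0.72, [323.6, 220.4], [534.4, 57.7, 157.0]), (0.66, [344.9, 99.2], [533.0, 165.8, 157.0])]
far_nut []
spanner [(0.62, [344.7, 99.1], [535.9, 166.7, 116.0])]
49.1917 [-0.52 -0.78  0.18]
```

View pics/w9c.png

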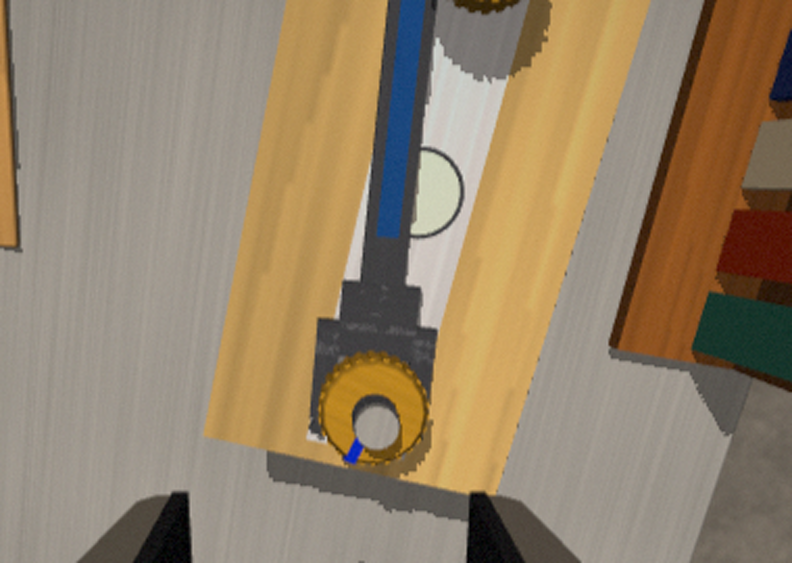

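The picture shows the handle rotated about 0.09 rad clockwise, which puts it at the geometric stop angle against the far nut. The jaw is still round the nut, and the mark has moved round to (355,450). The moment held at 0.505–0.56 N m on both sensors while the fingers were on the nut. The robot is clear, so I hand in.

```bash
python3 - <<'E'
from h import *
order.job_done(); print(sensors.current_time())
E
```

```text
the job is handed in; nothing more can be done
the job is handed in; nothing more can be done
```

The spanner is on the lower nut with its handle against the other stud's nut, the jam nut is hand-tight, and I handed the job in at about 49 s of the 72 s. No verdict was reported.

- **Spanner:** I slid it along the board until it stopped by feel. A second gentle push stopped at the same place, about 1.7 mm past my estimate of the stud axis, which was good to only 1–2 mm. I then let go.
- **Jam nut:** I turned it clockwise by about 1.7 rad of wrist motion. Resistance began at roughly 1.2–1.3 rad, and the final hold read about 0.51 N m on both the wrist and joint 7 (0.56 N m at most).
- **Last picture:** the handle is about 0.09 rad further clockwise, at 1.67 rad against a calculated stop angle of 1.66. The jaw is still round the nut and the paint mark has moved about 1.5 rad. I did not take a last picture of the pots and other things, but the arm kept clear of them and no unplanned contact was felt.

**Failed or disagreed:**
- **Grasps:** the first two closed empty, because the real fingertips sit about 28 mm short of the stated TCP. I found the offset by touching the cart and corrected for it, and the spanner did not move noticeably.
- **Wrist moment in free run:** it read about -0.09 N m instead of the expected +0.06 N m, so I relied on its agreement with joint 7 at the end.
- **Last nudge:** a final 0.015 rad did not raise the moment, and the mark turned about 0.15 rad less than the wrist. The fingers were probably starting to slip at about 0.5 N m, so the tightness has only a small margin over the 0.5 N m target.

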